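Load a weld slug into the feeder chute

ROBOT

A 6-joint arm with a two-finger parallel gripper is mounted at the origin on the work surface. World frame = base frame: x ahead of the robot, y to its left, z up, the work surface at z = 0. Lengths are in mm, angles in rad, forces in N, time in s.
With the tool pointing down it reaches from about 275 to 775 mm from the base axis. Payload 14.6 kg.
Tool frame: the origin (TCP) lies at the very end of the fingers, on their centre line; the grasp point (between the pads) lies env.pinch_z behind it (env.pinch_z is the distance from the TCP to the grasp point, in mm); z points along the fingers, y is the line along which they close (so a half turn about z gives the same grasp; the last joint's range is limited). The gripper opens to 85 mm and grips with 20 to 120 N. Pads are 22 mm wide; open, the fingers measure 114 mm over their backs; the gripper's body (76 mm by 85 mm) begins 54 mm behind the grasp point. The pads swing forward as they close: fully open they stand 13 mm farther back than shut.
Start: joints at [1.168, 0.263, -0.048, 1.259, 0, 1.415], TCP at [128.772, 508.966, 231.278] pointing down, gripper open.
Joint ranges: [-2.65, 2.65], [-0.89, 1.7], [-1.18, 1.37], [-2.13, 2.11], [-1.35, 1.29], [-3.14, 3.14]. Speed limits (rad/s): [1.89, 1.89, 2.57, 2.79, 3.14, 3.14].

INTERFACE

Orientations are given as a unit quaternion [x, y, z, w].
In Python, from cell import monitor, eyes, env gives the robot as it stands.
- The arm moves only by the tool drive_tool, never from a script. Its argument "deltas" is a list of rows, each an object with "dp": the shift along the tool's x, y, z in mm, a list of three; "dr": the turn, a rotation vector about the tool's x, y, z in rad, a list of three. In form: [{"dp": [dx, dy, dz], "dr": [rx, ry, rz]}, ...]. A call has 1 to 20 rows; each row shifts and turns the commanded pose from where the row before left it, along the tool's axes as they then stand; what a row does not reach is not made up. A row lasts 1/12 s, in which the tool goes at most 41.7 mm and 7.16 degrees, less where a joint would pass 70% of its speed; a pose out of reach is approached as far as the arm can. A call is refused whole if a number of a shift passes 41.7 or a number of a turn 0.125, either way. A call with a gripper value outside its range is refused whole. "jaw" is the gripper command: -1 is fully open, 1 is shut, values between are in proportion, set as the call begins (left out, the last holds). The fingers move at their own pace and stop on an object; "grip_force" is the grip in N (left out, the last holds). Time passes only in rows, so rows that do not move let the fingers close. It gives the time, the measured TCP pose, the force, the opening and the grip force at its end, in the units of the state.
- monitor.sense(): the state, without advancing time (a new reading comes with each control period).
- eyes.snapshot(name): name is "scene" or "top" or "wrist"; returns the picture (400x640x3 uint8, red, green, blue); there is no depth.
- eyes.get_calibration(name): a dict with "mtx" (3x3 intrinsics, pixels), "pose" (4x4, takes a point from camera to world coordinates); the wrist camera has in their place "mount" (4x4, takes a point from camera to tool coordinates, whose origin is the TCP and whose axes are the flange's). Camera axes: x right, y up, looking along -z (the intrinsics and any distortion apply to the point x, -y, -z); pixel columns grow to the right and rows downward; lengths in mm; the calibration is good to about 2 mm. The wrist camera is an equidistant fisheye: a pixel r from the principal point sees the ray r / f radians off the axis. A picture is of the moment at which its call begins: read the wrist's pose just before it. get_calibration takes no time and is no camera call.
- env.finish_job(): hands the job in; it is judged then, once.
The state is a dict: "clock": time; "joint_positions": joint angles; "joint_velocities": joint speeds; "effort": joint torques, N m; "tcp_pos": TCP position; "tool_rot": TCP orientation; "contact_force": force on the tool from outside, world axes, zero at the start; "moment": the same for the moment, N m; "width": finger opening in mm; "gripper_force": force on a finger pad.
Only numpy, scipy, OpenCV 4.12 (cv2) and the standard library are available. Lean on these libraries where they do the work, as an engineer would, in place of code of your own. Each camera call takes 0.05 s, during which the arm holds its last target. There are 200 camera calls.

TASK

Stand the dark steel slug upright in the upper half of the sloped feeder chute and let go of it. Then push it down the chute until it rests against the escapement stop, and press it home there with a steady push of about 12 N for a second, never pushing it against the stop with more than 22 N and not touching the escapement with the robot itself. Leave it standing against the stop with the green feeler pin pushed in flush, let go, and leave the other things on the bench where they are.

Things in the scene. Friction and masses are not known exactly. Their poses are not given: they have to be found in the camera images.
- slug_center (a point): Centre (half-way up) of the dark grey steel slug, a plain upright cylinder 44 mm in diameter and 40 mm tall, about 0.35 kg (0.28 to 0.42), with a black dot on top; z points up its axis. It starts standing on the bench among the bystanders. Site of body slug.
- slug: The same dark steel slug; this origin is the centre of its underside, 20 mm below its centre.
- trough: Sloped feeder trough (aluminium floor, yellow walls, blue legs), fixed. Origin: mid-length, mid-width, on the floor's top face. x downhill along the floor (14 deg below level), y across, z square to the floor. Runs from x -160 mm (upper, open end) to +160 mm; 50 mm wide inside; walls 4 mm thick, 10 mm above the floor. The slug does not slide by itself; it drags with 0.5 to 2 N when pushed.
- escapement: Red head (30 x 62 mm, 46 mm above the floor) over the trough's low end, a dark stop plate (46 mm wide, 2 to 38 mm above the floor) uphill of it on a rod. Origin: trough floor at x = 160 mm, trough axes. The plate's flat face stands 70 to 120 mm uphill of it (trough x 40 to 90 mm); set anew each time, not measured: find it by feel. Rubber behind it gives 1 mm per 8 N. The robot must not touch it.
- feeler (a joint): The green feeler pin, 12 mm in diameter, that sticks 8 mm uphill out of the middle of the stop face, 20 mm above the floor. 0 = fully out, 0.008 = pushed in flush with the stop face (the slug touches the stop plate). Soft spring of about 1 N; the slug's own drag keeps it in.
- brass_center (a point): Bystander: centre of a brass bush, same size as the slug (44 mm diameter, 40 mm tall), standing on the bench. Leave alone.
- jar_center (a point): Bystander: centre of a jar of paste with a yellow cap, 52 mm in diameter and 65 mm tall, standing on the bench. Leave alone.
- magnet: Bystander: an orange square welding magnet, 75 x 75 x 16 mm, lying on the bench; origin at the centre of its underside. Leave alone.

How it is judged:
By the outcome, as a careful person would: the job done as asked, in the order asked, and still so for the second after the job is handed in, with the robot touching nothing.
It also fails if it takes over 64 s, if anything falls off the work surface, if the arm or the gripper's body presses on something with over 40 N, if the wrist force passes 120 N, or if a joint passes its speed limit or range.

## Working session

There is one attempt and no reset: what is moved stays moved. The work goes in short steps, Python scripts to look and compute and a tool call to move; the robot and the scene stay as the last step left them, time stands still between calls to the robot, and variables do not carry over. Pictures are saved under pics/ and viewed, at most 10 in all, crops included, and the job is handed in when it is done.

Besides the shell and the picture viewer there is one more tool, called by a JSON object that holds its "name" and its "arguments". drive_tool: Moves the arm, as the interface text tells. Its arguments: {"type":"object","properties":{"deltas":{"type":"array","items":{"type":"object","properties":{"dp":{"type":"array","items":{"type":"number"}},"dr":{"type":"array","items":{"type":"number"}}}}},"jaw":{"type":"number"},"grip_force":{"type":"number"}},"required":["deltas"]}

```bash
mkdir -p pics; ls; python3 - <<'E'
from cell import monitor, eyes, env
import cv2,numpy as np
np.set_printoptions(precision=4,suppress=True)
s=monitor.sense();print(s);print(env.pinch_z)
for n in("scene","top","wrist"):
    im=eyes.snapshot(n);cv2.imwrite(f"pics/{n}0.png",im[:,:,::-1]);print(n,eyes.get_calibration(n))
E
```

```text
pics
{'clock': 0.0, 'joint_positions': array([ 1.1677,  0.2635, -0.0489,  1.2594, -0.    ,  1.4155]), 'joint_velocities': array([ 0.0014, -0.0003, -0.0018, -0.0001, -0.0025,  0.0002]), 'effort': array([  0.0018, -63.7604,  38.4566,   0.0135,   0.    ,   0.    ]), 'tcp_pos': array([128.6684, 508.6997, 230.8217]), 'tool_rot': array([ 0.1236,  0.9923, -0.0005, -0.0001]), 'contact_force': array([-0.3677,  0.1386,  0.0453]), 'moment': array([ 0.0395, -0.0287,  0.0409]), 'gripper_force': 0.0, 'width': 85.28185488365908}
18.700000000000003
scene {'mtx': array([[411.6966,   0.    , 316.5959],
       [  0.    , 411.6966, 197.8486],
       [  0.    ,   0.    ,   1.    ]]), 'pose': array([[ -0.6955,  -0.5727,   0.4339, 921.6042],
       [  0.7184,  -0.5674,   0.4025, 284.7565],
       [  0.0157,   0.5916,   0.8061, 837.1817],
       [  0.    ,   0.    ,   0.    ,   1.    ]])}
top {'mtx': array([[374.053 ,   0.    , 315.0638],
       [  0.    , 374.053 , 201.1294],
       [  0.    ,   0.    ,   1.    ]]), 'pose': array([[  0.0153,   0.9808,  -0.1947, 380.7448],
       [ -0.9999,   0.0152,  -0.0022, -86.2237],
       [  0.0008,   0.1947,   0.9809, 918.7491],
       [  0.    ,   0.    ,   0.    ,   1.    ]])}
wrist {'mtx': array([[309.7069,   0.    , 316.0652],
       [  0.    , 309.7069, 194.8041],
       [  0.    ,   0.    ,   1.    ]]), 'mount': array([[   0.0003,    0.9551,    0.2964,   75.6148],
       [   1.    ,   -0.0002,   -0.0001,   -0.0087],
       [  -0.    ,    0.2964,   -0.9551, -142.0612],
       [   0.    ,    0.    ,    0.    ,    1.    ]])}
```

View pics/top0.png

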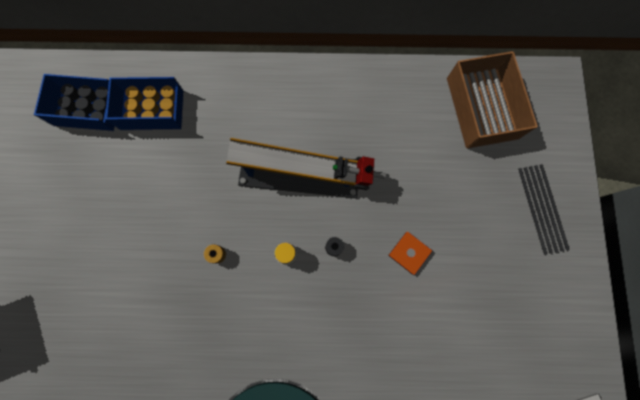

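View pics/scene0.png

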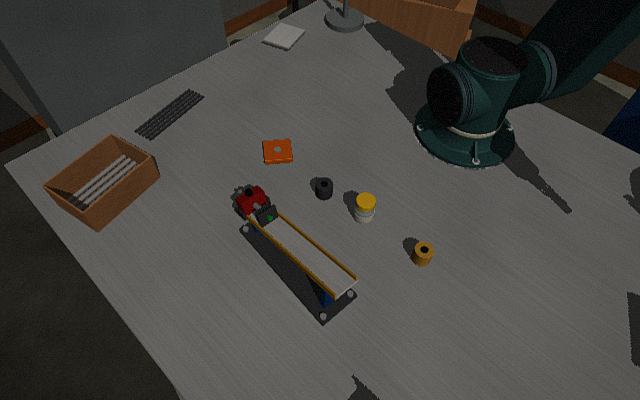

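Top view: slug (335,246), jar (285,253), brass (214,254), trough from (228,152) down to red head (365,170). Scene view: slug (324,188), trough upper end ~(340,292), stop ~(265,215).

```bash
cat > h.py <<'E'
from cell import monitor, eyes, env
import cv2,numpy as np
from scipy.spatial.transform import Rotation as R
np.set_printoptions(precision=2,suppress=True)
def ray(n,px,T=None):
    c=eyes.get_calibration(n);K=c["mtx"];u=(px[0]-K[0,2])/K[0,0];v=(px[1]-K[1,2])/K[1,1]
    if n=="wrist":
        t=np.hypot(u,v);k=np.sin(t)/t if t>1e-9 else 1;d=np.array([u*k,-v*k,-np.cos(t)]);P=T@c["mount"]
    else: d=np.array([u,-v,-1.]);P=c["pose"]
    d=P[:3,:3]@d
    return P[:3,3],d/np.linalg.norm(d)
def tool():
    s=monitor.sense();T=np.eye(4);T[:3,:3]=R.from_quat(s["tool_rot"]).as_matrix();T[:3,3]=s["tcp_pos"];return T
def onz(r,z): return r[0]+r[1]*(z-r[0][2])/r[1][2]
def tri(*rs):
    A=sum(np.eye(3)-np.outer(d,d) for _,d in rs);b=sum((np.eye(3)-np.outer(d,d))@o for o,d in rs)
    p=np.linalg.solve(A,b);return p,[np.linalg.norm(np.cross(p-o,d)) for o,d in rs]
def blobs(im,lo,hi,box=(0,0,640,400),amin=15):
    hsv=cv2.cvtColor(im,cv2.COLOR_RGB2HSV);m=cv2.inRange(hsv,lo,hi);k=np.zeros_like(m);x0,y0,x1,y1=box;k[y0:y1,x0:x1]=m[y0:y1,x0:x1]
    cs,_=cv2.findContours(k,cv2.RETR_EXTERNAL,cv2.CHAIN_APPROX_NONE)
    return sorted([c for c in cs if cv2.contourArea(c)>amin],key=cv2.contourArea)[::-1]
E
python3 - <<'E'
from h import *
t=cv2.imread("pics/top0.png");s=cv2.imread("pics/scene0.png")
a=cv2.resize(t[120:280,190:450],None,fx=3,fy=3,interpolation=cv2.INTER_CUBIC)
b=cv2.resize(s[120:330,220:450],None,fx=2.8,fy=2.8,interpolation=cv2.INTER_CUBIC)
cv2.imwrite("pics/tc.png",a);cv2.imwrite("pics/sc.png",b)
for n,im,bx in(("top",t,(200,130,400,270)),("scene",s,(225,130,450,330))):
    im=im[:,:,::-1].copy()
    for nm,lo,hi in(("yel",(8,120,60),(32,255,255)),("red",(0,150,60),(4,255,255)),("dark",(0,0,0),(180,90,55)),("green",(45,90,30),(85,255,255))):
        for c in blobs(im,lo,hi,bx,6)[:6]:
            m=cv2.minAreaRect(c);print(n,nm,np.array(m[0]),np.array(m[1]),int(m[2]),cv2.contourArea(c),cv2.boundingRect(c))
E
```

```text
top yel [285. 253.] [20. 20.] 90 315.5 (275, 243, 21, 21)
top yel [213.  253.5] [17. 18.] 90 251.5 (204, 245, 19, 18)
top yel [283.93 148.39] [107.87   2.48] 10 157.0 (231, 138, 107, 21)
top yel [290.95 172.32] [129.88   2.96] 9 155.0 (227, 161, 129, 23)
top yel [394. 252.] [22. 10.] 90 117.0 (389, 241, 11, 23)
top yel [352.44 160.92] [9.33 3.11] 8 17.5 (348, 159, 10, 5)
top red [364.49 170.22] [16.31 26.46] 3 271.5 (356, 157, 18, 27)
top dark [319.52 181.76] [160.37  29.75] 4 2459.5 (239, 167, 161, 36)
top dark [340.6 248.7] [30.04 18.02] 18 411.0 (326, 238, 29, 23)
top dark [304.44 261.57] [26.34 18.9 ] 23 339.5 (289, 248, 29, 22)
top dark [343.5 167.5] [21. 17.] 90 195.0 (335, 157, 18, 22)
top dark [228.5 259. ] [18.78 15.89] 23 183.5 (219, 248, 19, 20)
top dark [368.5 168.5] [3. 3.] 90 8.5 (367, 167, 4, 4)
top green [335. 167.] [4. 4.] 90 13.5 (333, 165, 5, 5)
scene yel [277.46 151.05] [23.72 28.07] 84 605.5 (263, 139, 30, 26)
scene yel [423.5 253. ] [24. 19.] 90 335.5 (414, 241, 20, 25)
scene yel [291.43 256.57] [123.05   4.63] 42 312.5 (246, 214, 91, 87)
scene yel [365.5 201.5] [19. 19.] 90 283.0 (356, 192, 20, 20)
scene yel [316.75 245.3 ] [104.99   3.84] 39 209.0 (277, 211, 81, 70)
scene red [252.27 199.08] [20.49 27.88] 57 338.5 (235, 186, 32, 29)
scene dark [294.75 265.25] [130.11  45.96] 45 2505.5 (239, 222, 118, 104)
scene dark [321. 188.] [22. 22.] 0 375.5 (310, 177, 23, 23)
scene dark [264.19 210.54] [24.96 23.02] 56 341.5 (253, 195, 25, 32)
scene dark [349.58 205.35] [13.95 28.86] 2 211.5 (343, 191, 15, 30)
scene dark [239.96 200.61] [19.45 35.84] 11 186.0 (231, 184, 23, 37)
scene dark [407.92 246.3 ] [13.3 19.7] 23 147.0 (403, 238, 16, 21)
scene green [269.5 217.5] [5.66 5.66] 45 25.0 (266, 214, 7, 8)
scene green [447.5 140. ] [8. 3.] 90 6.5 (446, 136, 4, 9)
```

View pics/tc.png

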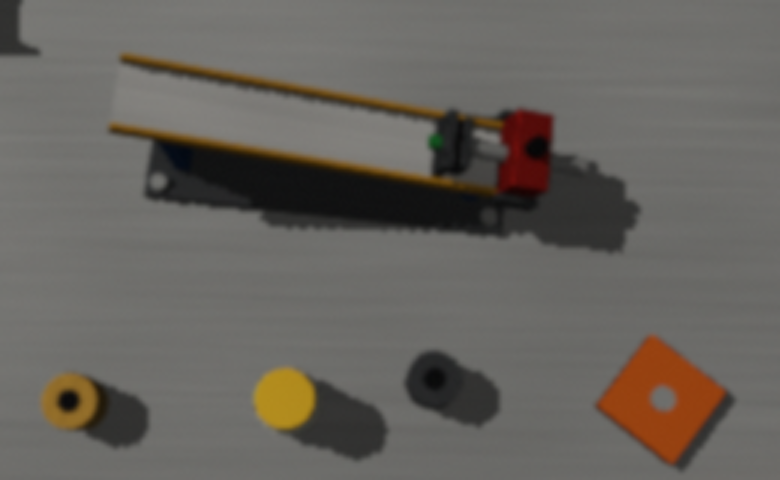

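View pics/sc.png

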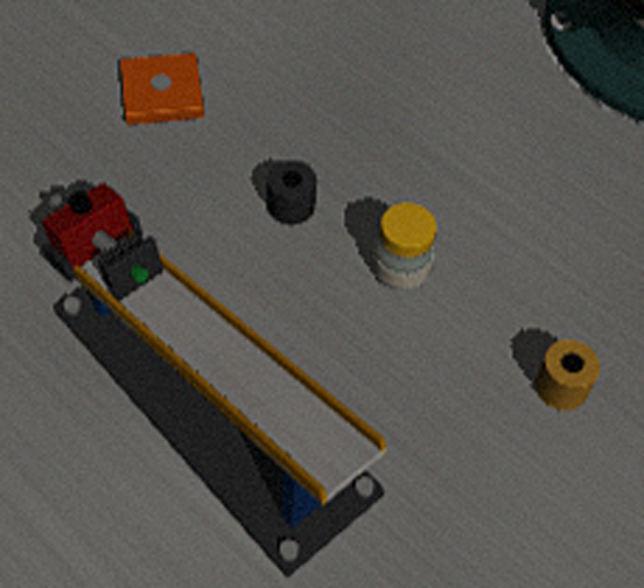

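Top crop: slug dot (434,378), wall upper ends (110,127) and (121,57), green pin (435,141). Scene crop: dot (291,178), wall upper ends (383,446) and (324,495), pin (139,272).

```bash
python3 - <<'E'
from h import *
T=lambda p:((p[0]+.5)/3-.5+190,(p[1]+.5)/3-.5+120)
S=lambda p:((p[0]+.5)/2.8-.5+220,(p[1]+.5)/2.8-.5+120)
for n,a,b in(("slugtop",(434,378),(291,178)),("brass",(68,401),(571,363)),("jar",(284,398),(409,228)),("wall near up",(110,127),(383,446)),("wall far up",(121,57),(324,495)),("feeler",(435,141),(139,272)),("magnet hole",(662,399),(161,82))):
    print(n,*tri(ray("top",T(a)),ray("scene",S(b))))
t=cv2.cvtColor(cv2.imread("pics/top0.png"),cv2.COLOR_BGR2RGB);s=cv2.cvtColor(cv2.imread("pics/scene0.png"),cv2.COLOR_BGR2RGB)
def pl(n,im,box,idx):
    c=blobs(im,(8,120,60),(32,255,255),box)[idx]
    vx,vy,x,y=cv2.fitLine(c,cv2.DIST_HUBER,0,.01,.01).ravel()
    o,d1=ray(n,(x-40*vx,y-40*vy));_,d2=ray(n,(x+40*vx,y+40*vy));return np.cross(d1,d2)
bt=(200,130,345,200);bs=(240,205,360,310)
for c in blobs(t,(8,120,60),(32,255,255),bt)+blobs(s,(8,120,60),(32,255,255),bs): print(cv2.boundingRect(c),cv2.contourArea(c))
tt=sorted(blobs(t,(8,120,60),(32,255,255),bt)[:2],key=lambda c:c[:,0,1].mean()) # far, near
ss=sorted(blobs(s,(8,120,60),(32,255,255),bs)[:2],key=lambda c:c[:,0,0].mean()) # far, near
def pc(n,c):
    vx,vy,x,y=cv2.fitLine(c,cv2.DIST_HUBER,0,.01,.01).ravel()
    return np.cross(ray(n,(x-40*vx,y-40*vy))[1],ray(n,(x+40*vx,y+40*vy))[1])
for a,b in zip(tt,ss):
    d=np.cross(pc("top",a),pc("scene",b));d/=np.linalg.norm(d);d*=-np.sign(d[1])
    print(d,"slope",np.degrees(np.arcsin(-d[2])),"yaw",np.degrees(np.arctan2(d[1],d[0])))
E
```

```text
slugtop [ 449.45 -130.9    42.16] [np.float64(0.03118494903857207), np.float64(0.031184949038660096)]
brass [427.45 153.06  40.2 ] [np.float64(0.05095823162737235), np.float64(0.05095823162735304)]
jar [430.57 -15.48  61.24] [np.float64(0.910359154101839), np.float64(0.9103591541019113)]
wall near up [622.4  113.33 126.33] [np.float64(0.9681663795475381), np.float64(0.9681663795472636)]
wall far up [676.14 108.49 127.37] [np.float64(1.3003060932446535), np.float64(1.300306093244607)]
feeler [ 627.4  -128.01   86.7 ] [np.float64(0.5097416948456085), np.float64(0.5097416948454574)]
magnet hole [ 437.53 -314.05   17.38] [np.float64(0.06601997885667941), np.float64(0.06601997885655089)]
(231, 138, 107, 21) 157.0
(227, 161, 118, 22) 148.0
(246, 214, 91, 87) 312.5
(277, 211, 81, 70) 209.0
[-0.09 -0.97 -0.24] slope 13.827879585263394 yaw -95.27502480146974
[-0.09 -0.97 -0.24] slope 13.76018976611043 yaw -95.28376867883519
```

```bash
cat >> h.py <<'E'
yaw=np.radians(-95.25);sl=np.radians(14)
xt=np.array([np.cos(sl)*np.cos(yaw),np.cos(sl)*np.sin(yaw),-np.sin(sl)]);yt=np.array([-np.sin(yaw),np.cos(yaw),0]);zt=np.cross(xt,yt)
Rt=np.c_[xt,yt,zt]
o0=np.array([649.3,110.9,126.85])-Rt@[-160,0,10]   # trough origin
def plan(p,Rg,step=25,T=None):
    T=tool() if T is None else T
    d=T[:3,:3].T@(np.array(p)-T[:3,3]);rv=R.from_matrix(T[:3,:3].T@Rg).as_rotvec()
    n=int(np.ceil(np.linalg.norm(d)/step));m=int(np.ceil(np.linalg.norm(rv)/.1))
    print("dp",d,"n",n,"row",d/max(n,1),"| rv",rv.round(4),"m",m,"row",(rv/max(m,1)).round(4))
def Rdown(a): # tool y at yaw a deg, pointing down
    a=np.radians(a);y=np.array([np.cos(a),np.sin(a),0]);z=np.array([0,0,-1.]);return np.c_[np.cross(y,z),y,z]
E
python3 - <<'E'
from h import *
print(o0,xt,yt,zt)
plan([449.5,-131,110],Rdown(84.75))
E
```

```text
[635.32 -41.29  78.44] [-0.09 -0.97 -0.24] [ 1.   -0.09  0.  ] [-0.02 -0.24  0.97]
dp [-467.95 -541.48  121.28] n 30 row [-15.6  -18.05   4.04] | rv [-0.   -0.   -0.16] m 2 row [-0.   -0.   -0.08]
```

{"name": "drive_tool", "arguments": {"deltas": [{"dp":[-15.6,-18,4]},{"dp":[-15.6,-18,4]},{"dp":[-15.6,-18,4]},{"dp":[-15.6,-18,4]},{"dp":[-15.6,-18,4]},{"dp":[-15.6,-18,4]},{"dp":[-15.6,-18,4]},{"dp":[-15.6,-18,4]},{"dp":[-15.6,-18,4]},{"dp":[-15.6,-18,4]},{"dp":[-15.6,-18,4]},{"dp":[-15.6,-18,4]},{"dp":[-15.6,-18,4]},{"dp":[-15.6,-18,4]},{"dp":[-15.6,-18,4]},{"dp":[-15.6,-18,4]},{"dp":[-15.6,-18,4]},{"dp":[-15.6,-18,4]},{"dp":[-15.6,-18,4]},{"dp":[-15.6,-18,4]}], "jaw": -1}}

```text
$.deltas[0]: bad value
```

{"name": "drive_tool", "arguments": {"deltas": [{"dp":[-15.6,-18,4]},{"dp":[-15.6,-18,4]},{"dp":[-15.6,-18,4]},{"dp":[-15.6,-18,4]},{"dp":[-15.6,-18,4]},{"dp":[-15.6,-18,4]},{"dp":[-15.6,-18,4]},{"dp":[-15.6,-18,4]},{"dp":[-15.6,-18,4]},{"dp":[-15.6,-18,4]},{"dr":[0,0,-0.08]},{"dr":[0,0,-0.08]},{"dp":[0,0,0]}]}}

```text
$.deltas[0]: bad value
```

```bash
python3 - <<'E'
from h import *
T=tool();im=eyes.snapshot("wrist");cv2.imwrite("pics/w1.png",im[:,:,::-1]);np.save("w1.npy",T);print(T)
# predicted pixel of slug top centre
c=eyes.get_calibration("wrist");P=np.linalg.inv(T@c["mount"]);q=P@[449.45,-130.9,40,1];t=np.arctan2(np.hypot(q[0],q[1]),-q[2]);K=c["mtx"];h=np.hypot(q[0],q[1])
print(K[0,2]+K[0,0]*t*q[0]/h,K[1,2]-K[1,1]*t*q[1]/h)
E
```

```text
[[ -0.97   0.25  -0.   128.68]
 [  0.25   0.97  -0.   508.8 ]
 [  0.    -0.    -1.   230.94]
 [  0.     0.     0.     1.  ]]
81.07098221570647 377.13441909456355
```

View pics/w1.png

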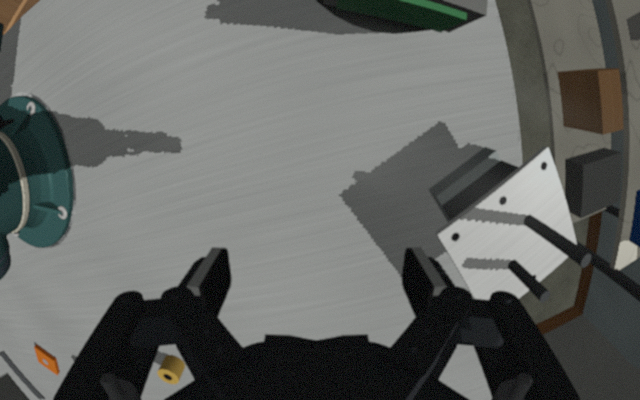

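The move was refused (rows need both fields), so this picture is still of the start pose: fingertips near (215,260) and (420,260). I'll resend it with both fields.

{"name": "drive_tool", "arguments": {"deltas": [{"dp":[-15.6,-18,4],"dr":[0,0,0]},{"dp":[-15.6,-18,4],"dr":[0,0,0]},{"dp":[-15.6,-18,4],"dr":[0,0,0]},{"dp":[-15.6,-18,4],"dr":[0,0,0]},{"dp":[-15.6,-18,4],"dr":[0,0,0]},{"dp":[-15.6,-18,4],"dr":[0,0,0]},{"dp":[-15.6,-18,4],"dr":[0,0,0]},{"dp":[-15.6,-18,4],"dr":[0,0,0]},{"dp":[-15.6,-18,4],"dr":[0,0,0]},{"dp":[-15.6,-18,4],"dr":[0,0,0]},{"dp":[-15.6,-18,4],"dr":[0,0,0]},{"dp":[-15.6,-18,4],"dr":[0,0,0]},{"dp":[-15.6,-18,4],"dr":[0,0,0]},{"dp":[-15.6,-18,4],"dr":[0,0,0]},{"dp":[-15.6,-18,4],"dr":[0,0,0]},{"dp":[-15.6,-18,4],"dr":[0,0,0]},{"dp":[-15.6,-18,4],"dr":[0,0,0]},{"dp":[-15.6,-18,4],"dr":[0,0,0]},{"dp":[-15.6,-18,4],"dr":[0,0,0]},{"dp":[-15.6,-18,4],"dr":[0,0,0]}], "jaw": -1}}

```text
clock: 1.87
tcp_pos: [343.2, 82.3, 151.1]
tool_rot: [0.124, 0.992, 0.0, 0.0]
contact_force: [0.2, 0.6, 0.9]
width: 85.4
gripper_force: 0.0
```

{"name": "drive_tool", "arguments": {"deltas": [{"dp":[-15.6,-18,4],"dr":[0,0,0]},{"dp":[-15.6,-18,4],"dr":[0,0,0]},{"dp":[-15.6,-18,4],"dr":[0,0,0]},{"dp":[-15.6,-18,4],"dr":[0,0,0]},{"dp":[-15.6,-18,4],"dr":[0,0,0]},{"dp":[-15.6,-18,4],"dr":[0,0,0]},{"dp":[-15.6,-18,4],"dr":[0,0,0]},{"dp":[-15.6,-18,4],"dr":[0,0,0]},{"dp":[-15.6,-18,4],"dr":[0,0,0]},{"dp":[-15.6,-18,4],"dr":[0,0,0]},{"dp":[0,0,0],"dr":[0,0,-0.08]},{"dp":[0,0,0],"dr":[0,0,-0.08]},{"dp":[0,0,0],"dr":[0,0,0]}]}}

```text
clock: 2.95
tcp_pos: [450.0, -129.6, 111.0]
tool_rot: [0.042, 0.999, 0.0, -0.0]
contact_force: [0.7, -0.7, -0.2]
width: 85.5
gripper_force: 0.0
```

```bash
python3 - <<'E'
from h import *
T=tool();im=eyes.snapshot("wrist");cv2.imwrite("pics/w2.png",im[:,:,::-1]);np.save("w2.npy",T);print(T)
c=eyes.get_calibration("wrist");P=np.linalg.inv(T@c["mount"]);q=P@[449.45,-130.9,40,1];t=np.arctan2(np.hypot(q[0],q[1]),-q[2]);K=c["mtx"];h=np.hypot(q[0],q[1])
print(K[0,2]+K[0,0]*t*q[0]/h,K[1,2]-K[1,1]*t*q[1]/h)
E
```

```text
[[  -1.      0.08   -0.    449.96]
 [   0.08    1.      0.   -129.61]
 [   0.      0.     -1.    110.98]
 [   0.      0.      0.      1.  ]]
314.21665250519385 206.7690496636823
```

View pics/w2.png

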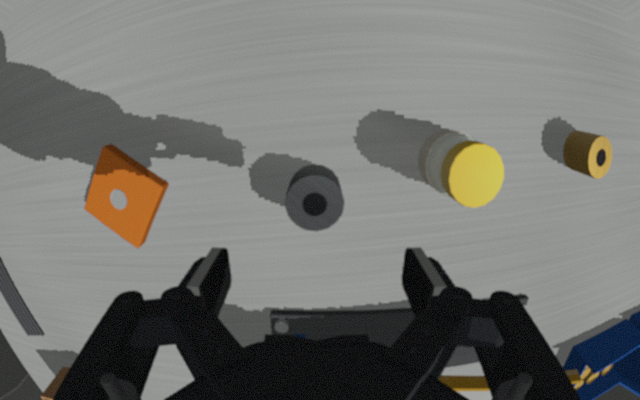

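Wrist view: slug dot at (314.5,203.5), 3 px from the prediction; the jar (473,174) is well clear of the fingers.

```bash
python3 - <<'E'
from h import *
T=np.load("w2.npy");r=ray("wrist",(314.5,203.5),T);p=onz(r,40);print(p, tri(r,ray("top",(334.5,245.8)))) 
g=[(p[0]+449.45)/2*1.0,(p[1]-130.9)/2,5]
print(g);plan(g,Rdown(84.75),10)
E
```

```text
[ 446.96 -130.48   40.  ] (array([ 449.93, -131.3 ,   31.38]), [np.float64(0.528009759671484), np.float64(0.5280097596715162)])
[np.float64(448.2035554638409), np.float64(-130.68879585425083), 5]
dp [  1.56  -1.45 106.13] n 11 row [ 0.14 -0.13  9.65] | rv [ 0. -0.  0.] m 1 row [ 0. -0.  0.]
```

{"name": "drive_tool", "arguments": {"deltas": [{"dp":[0.8,-0.7,18],"dr":[0,0,0]},{"dp":[0.8,-0.7,18],"dr":[0,0,0]},{"dp":[0,0,18],"dr":[0,0,0]},{"dp":[0,0,18],"dr":[0,0,0]},{"dp":[0,0,14],"dr":[0,0,0]},{"dp":[0,0,10],"dr":[0,0,0]},{"dp":[0,0,6],"dr":[0,0,0]},{"dp":[0,0,4],"dr":[0,0,0]},{"dp":[0,0,0],"dr":[0,0,0]}]}}

```text
clock: 3.75
tcp_pos: [448.1, -130.4, 5.0]
tool_rot: [0.044, 0.999, 0.0, -0.0]
contact_force: [0.3, 1.4, -0.3]
width: 85.4
gripper_force: 0.0
```

{"name": "drive_tool", "arguments": {"deltas": [{"dp":[0,0,0],"dr":[0,0,0]},{"dp":[0,0,0],"dr":[0,0,0]},{"dp":[0,0,0],"dr":[0,0,0]},{"dp":[0,0,0],"dr":[0,0,0]},{"dp":[0,0,0],"dr":[0,0,0]},{"dp":[0,0,0],"dr":[0,0,0]},{"dp":[0,0,0],"dr":[0,0,0]},{"dp":[0,0,0],"dr":[0,0,0]},{"dp":[0,0,0],"dr":[0,0,0]},{"dp":[0,0,0],"dr":[0,0,0]},{"dp":[0,0,0],"dr":[0,0,0]},{"dp":[0,0,0],"dr":[0,0,0]}], "jaw": 1, "grip_force": 30}}

```text
clock: 4.75
tcp_pos: [448.6, -130.8, 5.8]
tool_rot: [0.044, 0.999, -0.0, 0.0]
contact_force: [-1.3, 0.2, 7.2]
width: 43.2
gripper_force: 29.6
```

{"name": "drive_tool", "arguments": {"deltas": [{"dp":[0,0,-8],"dr":[0,0,0]},{"dp":[0,0,-16],"dr":[0,0,0]},{"dp":[0,0,-24],"dr":[0,0,0]},{"dp":[0,0,-24],"dr":[0,0,0]},{"dp":[0,0,-24],"dr":[0,0,0]},{"dp":[0,0,-24],"dr":[0,0,0]},{"dp":[0,0,-24],"dr":[0,0,0]},{"dp":[0,0,-24],"dr":[0,0,0]},{"dp":[0,0,-16],"dr":[0,0,0]},{"dp":[0,0,-8],"dr":[0,0,0]},{"dp":[0,0,0],"dr":[0,0,0]}]}}

```text
clock: 5.67
tcp_pos: [448.8, -130.8, 198.8]
tool_rot: [0.044, 0.999, -0.0, 0.001]
contact_force: [-0.2, -1.0, -4.2]
width: 43.3
gripper_force: 31.8
```

```bash
python3 - <<'E'
from h import *
p=o0+Rt@[-90,0,70];print(p)
Rg=np.c_[-yt,-xt,-zt];plan(p,Rg,22);print(monitor.sense()["contact_force"])
E
```

```text
[641.76  28.81 168.13]
dp [-178.18  175.94   30.92] n 12 row [-14.85  14.66   2.58] | rv [-0.25  0.    0.  ] m 3 row [-0.08  0.    0.  ]
[-0.19 -1.01 -4.18]
```

{"name": "drive_tool", "arguments": {"deltas": [{"dp":[-8,8,0],"dr":[0,0,0]},{"dp":[-14,14,0],"dr":[0,0,0]},{"dp":[-16,16,0],"dr":[0,0,0]},{"dp":[-16,16,0],"dr":[0,0,0]},{"dp":[-16,16,0],"dr":[0,0,0]},{"dp":[-16,16,0],"dr":[0,0,0]},{"dp":[-16,16,0],"dr":[0,0,0]},{"dp":[-16,16,0],"dr":[0,0,0]},{"dp":[-16,16,0],"dr":[0,0,0]},{"dp":[-16,16,8],"dr":[0,0,0]},{"dp":[-14,14,12],"dr":[0,0,0]},{"dp":[-14,12,11],"dr":[0,0,0]},{"dp":[0,0,0],"dr":[-0.061,0,0]},{"dp":[0,0,0],"dr":[-0.061,0,0]},{"dp":[0,0,0],"dr":[-0.061,0,0]},{"dp":[0,0,0],"dr":[-0.061,0,0]},{"dp":[0,0,0],"dr":[0,0,0]},{"dp":[0,0,0],"dr":[0,0,0]}]}}

```text
clock: 7.17
tcp_pos: [640.7, 28.9, 164.8]
tool_rot: [0.044, 0.992, 0.121, 0.004]
contact_force: [0.4, -0.6, -4.1]
width: 43.0
gripper_force: 32.3
```

```bash
python3 - <<'E'
from h import *
T=tool();im=eyes.snapshot("wrist");im2=eyes.snapshot("top");im3=eyes.snapshot("scene")
for n,i in(("w3",im),("t3",im2),("s3",im3)):cv2.imwrite(f"pics/{n}.png",i[:,:,::-1])
np.save("w3.npy",T);print(T)
plan(o0+Rt@[-90,0,70],np.c_[-yt,-xt,-zt]);print(monitor.sense()["contact_force"])
E
```

```text
[[ -1.     0.09   0.02 640.69]
 [  0.09   0.97   0.24  28.86]
 [  0.     0.24  -0.97 164.77]
 [  0.     0.     0.     1.  ]]
dp [-0.86 -0.35 -2.41] n 1 row [-0.86 -0.35 -2.41] | rv [-0. -0.  0.] m 1 row [-0. -0.  0.]
[-0.06  0.28 -2.6 ]
```

View pics/w3.png

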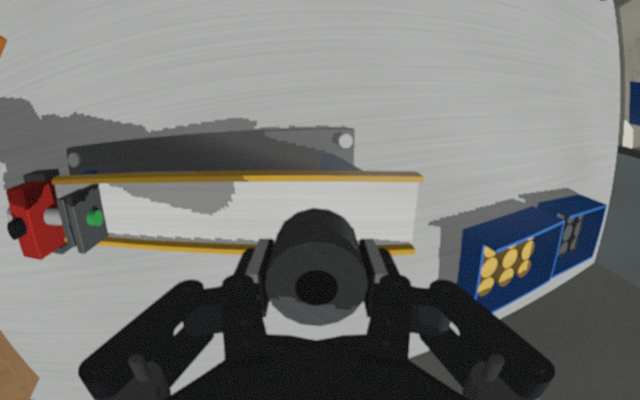

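The wrist view shows the slug held upright, dot (316,288), with the near wall along row ~177 and the far wall along row ~247, upper ends at (421,178) and (413,250).

```bash
python3 - <<'E'
from h import *
T=np.load("w3.npy");im=cv2.cvtColor(cv2.imread("pics/w3.png"),cv2.COLOR_BGR2RGB)
hsv=cv2.cvtColor(im,cv2.COLOR_RGB2HSV);m=cv2.inRange(hsv,(12,120,90),(30,255,255))
Ti=np.linalg.inv(T)
def tr(px,zt_):  # point on plane trough z
    o,d=ray("wrist",px,T);a=Rt.T@(o-o0);b=Rt.T@d;return a+b*(zt_-a[2])/b[2]
for x in (120,150,180,220,240,395,405,410):
    out=[]
    for lo,hi in((165,190),(236,256)):
        ys=np.nonzero(m[lo:hi,x])[0]+lo
        if len(ys): out+= [ys.min(),ys.max()+0.0, tr((x,ys.min()-.5),10)[:2],tr((x,ys.max()+.5),10)[:2]]
    print(x,*out)
for u in((421,178),(413,250),(95,217)): print(u,tr(u,10),tr(u,20))
# slug top in tool frame
o,d=ray("wrist",(316,288),T);a=Ti[:3,:3]@o+Ti[:3,3];b=Ti[:3,:3]@d;print("slug dot tool",a+b*(-34.2-a[2])/b[2], "tcp trough",Rt.T@(T[:3,3]-o0))
# dot by mask
g=cv2.cvtColor(im,cv2.COLOR_RGB2GRAY)[265:312,290:342];mm=(g<22).astype(np.uint8);n,l,st,ce=cv2.connectedComponentsWithStats(mm);print(st[:4],ce[:4]+[290,265])
E
```

```text
120 174 181.0 [ 60.82 -31.72] [ 61.98 -25.42] 239 246.0 [73.56 23.21] [75.73 30.76]
150 174 181.0 [ 32.44 -31.07] [ 33.34 -25.03] 241 248.0 [42.65 23.12] [44.33 30.33]
180 173 181.0 [  7.03 -31.31] [  7.8  -24.75] 243 250.0 [15.17 23.33] [16.46 30.3 ]
220 172 180.0 [-23.48 -31.54] [-22.98 -25.22] 244 252.0 [-18.02  22.67] [-17.07  30.24]
240 171 180.0 [-37.76 -32.07] [-37.34 -25.13] 245 253.0 [-33.46  22.94] [-32.72  30.42]
395 177 180.0 [-142.14  -28.23] [-142.34  -25.45] 245 254.0 [-146.59   22.64] [-147.49   30.96]
405 177 180.0 [-149.25  -28.33] [-149.47  -25.53] 245 253.0 [-154.31   22.86] [-155.22   30.39]
410 176 180.0 [-152.79  -29.08] [-153.08  -25.57] 245 253.0 [-158.23   22.98] [-159.2    30.54]
(421, 178) [-161.    -27.45   10.  ] [-157.39  -29.9    20.  ]
(413, 250) [-161.2    27.66   10.  ] [-157.58   22.44   20.  ]
(95, 217) [97.14  4.93 10.  ] [87.79  0.85 20.  ]
slug dot tool [  1.53  -0.15 -34.2 ] tcp trough [-89.14  -1.07  66.75]
[[   0    0   52   47 1677]
 [   6    6   41   33  764]
 [  30    6    2    2    2]
 [   6   19    1    1    1]] [[315.16 288.39]
 [316.27 287.2 ]
 [320.5  271.5 ]
 [296.   284.  ]]
```

{"name": "drive_tool", "arguments": {"deltas": [{"dp":[-0.8,0,8],"dr":[0,0,0]},{"dp":[-0.9,0,10],"dr":[0,0,0]},{"dp":[0,0,10],"dr":[0,0,0]},{"dp":[0,0,9],"dr":[0,0,0]},{"dp":[0,0,6],"dr":[0,0,0]},{"dp":[0,0,2],"dr":[0,0,0]},{"dp":[0,0,0],"dr":[0,0,0]},{"dp":[0,0,0],"dr":[0,0,0]}]}}

```text
clock: 7.98
tcp_pos: [643.8, 39.8, 122.7]
tool_rot: [0.044, 0.992, 0.122, 0.005]
contact_force: [0.4, -0.5, -3.1]
width: 43.3
gripper_force: 32.3
```

```bash
python3 - <<'E'
from h import *
T=tool();im=eyes.snapshot("wrist");cv2.imwrite("pics/w4.png",im[:,:,::-1]);np.save("w4.npy",T)
hsv=cv2.cvtColor(im,cv2.COLOR_RGB2HSV);m=cv2.inRange(hsv,(12,120,90),(30,255,255))
Ti=np.linalg.inv(T)
def tr(px,z):
    o,d=ray("wrist",px,T);a=Rt.T@(o-o0);b=Rt.T@d;return a+b*(z-a[2])/b[2]
for x in (90,120,150,180,420,440):
    cs=[];ys=np.nonzero(m[:,x])[0]
    for g in np.split(ys,np.nonzero(np.diff(ys)>2)[0]+1):
        if len(g)>1: cs.append((g.min(),g.max(),tr((x,g.min()-.5),10)[1],tr((x,g.max()+.5),10)[1]))
    print(x,*[np.array(c) for c in cs])
g=cv2.cvtColor(im,cv2.COLOR_RGB2GRAY)[265:312,290:342];mm=(g<22).astype(np.uint8);n,l,st,ce=cv2.connectedComponentsWithStats(mm);k=1+st[1:,4].argmax();c=st[k,:2]+st[k,2:4]/2-.5+[290,265];print("dot",c,st[k])
print("slug dot trough",tr(c,Rt.T[2]@(T[:3,3]-o0)+34.2),"tcp",Rt.T@(T[:3,3]-o0),"F",monitor.sense()["contact_force"])
E
```

```text
90 [185.   196.   -32.67 -24.65] [260.   269.    22.66  31.33]
120 [185.   196.   -32.41 -24.83] [263.   274.    21.99  31.86]
150 [185.   197.   -32.22 -24.35] [267.   277.    22.6   31.27]
180 [184.   197.   -32.67 -24.5 ] [269.  282.   22.1  32.8]
420 [192.   197.   -28.52 -25.1 ] [272.   284.    22.09  31.75]
440 [192.   198.   -28.6  -24.54]
dot [316.  286.5] [  6   6  41  32 610]
slug dot trough [-89.66  -1.25  57.47] tcp [-89.81   1.01  23.27] F [ 0.34 -0.66 -3.1 ]
```

View pics/w4.png

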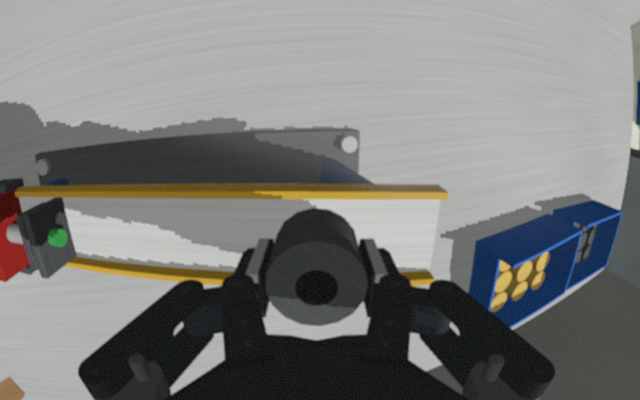

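Slug is just above the trough: front bottom rim near (316,209), near wall inner edge at row 197. Comparing the rim with the walls at nearly equal depth cancels most calibration error.

```bash
python3 - <<'E'
from h import *
for f in("w3","w4"):
    T=np.load(f+".npy");im=cv2.cvtColor(cv2.imread(f"pics/{f}.png"),cv2.COLOR_BGR2RGB)
    g=im[:,314:319].mean((1,2));print(f,g[165:235].astype(int))
    Ti=np.linalg.inv(T)
    for row in (207,208,209,210,211):
        o,d=ray("wrist",(316,row),T);a=Ti[:3,:3]@o+Ti[:3,3];b=Ti[:3,:3]@d;print(row,(a+b*(5.8-a[2])/b[2])[0]-22,end=" ")
    print()
    for row in (177.5,197.5): 
        o,d=ray("wrist",(316,row),T)
        for z in(6,10,14):
            a=Rt.T@(o-o0);b=Rt.T@d;print(row,z,(a+b*(z-a[2])/b[2])[1],end=" ")
    print()
E
```

```text
w3 [ 76  76  76  73  74  79  80  80  79  88 113 131 135 133 133 145 169 186
 191 189 189 190 190 190 190 188 188 190 190 190 192 193 194 193 191 189
 189 191 191 191 191 189 173 133  75  37  31  38  38  36  35  33  35  34
  36  36  38  36  34  36  37  35  35  33  39  35  35  34  38  37]
207 1.261829667060411 208 0.7238781783657018 209 0.18468270762856065 210 -0.35577234716933503 211 -0.8975027136773761 
177.5 6 -26.140962038561774 177.5 10 -27.128074830098214 177.5 14 -28.115187621634647 197.5 6 -11.984112745342998 197.5 10 -13.250096282318587 197.5 14 -14.516079819294177 
w4 [ 73  69  70  69  70  68  66  67  65  64  63  63  61  60  59  61  58  61
  67  72  74  73  70  68  68  78 102 124 135 137 135 136 139 160 183 193
 197 197 198 194 183 171 153 118  69  38  36  39  40  38  35  40  38  37
  37  39  39  38  40  37  40  37  38  38  37  37  39  38  37  42]
207 1.2618296670606455 208 0.7238781783659434 209 0.18468270762880223 210 -0.35577234716908634 211 -0.8975027136771274 
177.5 6 -34.77104985122009 177.5 10 -35.76782591404222 177.5 14 -36.76460197686434 197.5 6 -23.643331080490405 197.5 10 -24.9193357216973 197.5 14 -26.19534036290421
```

Rim analysis says the slug is centred within about 1 mm. I'm lowering it gently.

{"name": "drive_tool", "arguments": {"deltas": [{"dp":[0,0,3],"dr":[0,0,0]},{"dp":[0,0,3],"dr":[0,0,0]},{"dp":[0,0,2],"dr":[0,0,0]},{"dp":[0,0,1],"dr":[0,0,0]},{"dp":[0,0,0],"dr":[0,0,0]}]}}

```text
clock: 8.45
tcp_pos: [643.8, 42.0, 113.6]
tool_rot: [0.044, 0.992, 0.122, 0.005]
contact_force: [0.2, 1.1, -4.2]
width: 43.1
gripper_force: 32.3
```

{"name": "drive_tool", "arguments": {"deltas": [{"dp":[0,0,1],"dr":[0,0,0]},{"dp":[0,0,1],"dr":[0,0,0]},{"dp":[0,0,1],"dr":[0,0,0]},{"dp":[0,0,0],"dr":[0,0,0]}]}}

```text
clock: 8.78
tcp_pos: [644.1, 42.4, 112.3]
tool_rot: [0.044, 0.992, 0.121, 0.006]
contact_force: [-6.9, -4.3, 11.5]
width: 43.1
gripper_force: 33.8
```

{"name": "drive_tool", "arguments": {"deltas": [{"dp":[0.8,0,-0.5],"dr":[0,0,0]},{"dp":[0.7,0,0],"dr":[0,0,0]},{"dp":[0,0,0],"dr":[0,0,0]}]}}

```text
clock: 9.03
tcp_pos: [643.4, 42.4, 112.3]
tool_rot: [0.044, 0.992, 0.121, 0.007]
contact_force: [3.8, -3.4, 7.2]
width: 43.3
gripper_force: 33.0
```

{"name": "drive_tool", "arguments": {"deltas": [{"dp":[0,0,0.7],"dr":[0,0,0]},{"dp":[0,0,0.7],"dr":[0,0,0]},{"dp":[0,0,0],"dr":[0,0,0]}]}}

```text
clock: 9.28
tcp_pos: [643.4, 42.5, 112.2]
tool_rot: [0.044, 0.992, 0.121, 0.007]
contact_force: [-3.9, -7.5, 23.7]
width: 43.2
gripper_force: 35.0
```

```bash
python3 - <<'E'
from h import *
T=tool();im=eyes.snapshot("wrist");cv2.imwrite("pics/w5.png",im[:,:,::-1]);np.save("w5.npy",T)
print("tcp",Rt.T@(T[:3,3]-o0),"F trough",Rt.T@monitor.sense()["contact_force"])
g=im[:,314:319].mean((1,2));print(g[170:235].astype(int))
E
```

```text
tcp [-89.83   0.41  12.43] F trough [ 1.95 -4.31 23.79]
[ 67  65  65  64  65  62  62  61  62  59  61  59  59  57  56  57  56  58
  58  61  68  70  69  69  67  68  66  70  84 109 128 137 138 137 137 138
 141 141 119  75  39  37  40  39  40  39  36  39  39  39  40  39  39  39
  41  42  39  39  38  39  42  39  37  41  40]
```

View pics/w5.png

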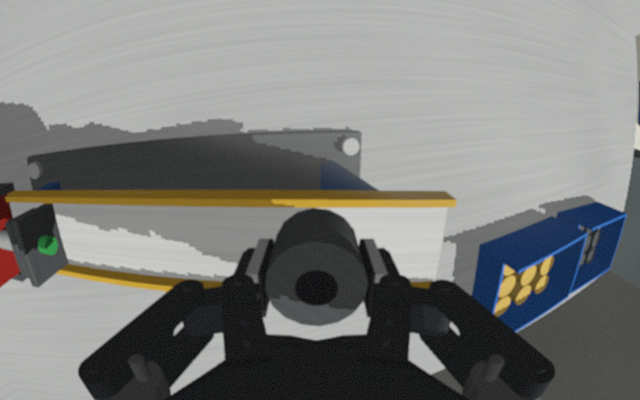

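The slug rim abuts the near wall's inner edge with the full wall top still visible (rows 200–208), so it's inside the channel on the floor, ~6 mm higher than first estimated. I'll relieve the load, release and back off.

{"name": "drive_tool", "arguments": {"deltas": [{"dp":[0,0,-0.8],"dr":[0,0,0]},{"dp":[0,0,-0.4],"dr":[0,0,0]},{"dp":[0,0,0],"dr":[0,0,0]}]}}

```text
clock: 9.58
tcp_pos: [643.4, 42.5, 112.3]
tool_rot: [0.044, 0.992, 0.121, 0.007]
contact_force: [0.7, -3.4, 8.9]
width: 43.6
gripper_force: 33.3
```

{"name": "drive_tool", "arguments": {"deltas": [{"dp":[0,0,0],"dr":[0,0,0]},{"dp":[0,0,0],"dr":[0,0,0]},{"dp":[0,0,0],"dr":[0,0,0]},{"dp":[0,0,0],"dr":[0,0,0]},{"dp":[0,0,0],"dr":[0,0,0]},{"dp":[0,0,0],"dr":[0,0,0]},{"dp":[0,0,0],"dr":[0,0,0]},{"dp":[0,0,0],"dr":[0,0,0]},{"dp":[0,0,0],"dr":[0,0,0]}], "jaw": -1}}

```text
clock: 10.33
tcp_pos: [642.4, 42.8, 111.2]
tool_rot: [0.044, 0.992, 0.122, 0.005]
contact_force: [-0.0, 0.9, 0.4]
width: 85.3
gripper_force: 0.0
```

{"name": "drive_tool", "arguments": {"deltas": [{"dp":[0,0,-8],"dr":[0,0,0]},{"dp":[0,0,-14],"dr":[0,0,0]},{"dp":[0,0,-14],"dr":[0,0,0]},{"dp":[0,0,-14],"dr":[0,0,0]},{"dp":[0,0,-10],"dr":[0,0,0]},{"dp":[0,0,0],"dr":[0,0,0]}]}}

```text
clock: 10.83
tcp_pos: [642.0, 27.7, 171.8]
tool_rot: [0.044, 0.992, 0.121, 0.007]
contact_force: [0.5, 0.0, 0.1]
width: 85.1
gripper_force: 0.0
```

```bash
python3 - <<'E'
from h import *
T=tool();im=eyes.snapshot("wrist");np.save("w6.npy",T);a=eyes.snapshot("scene")
cv2.imwrite("pics/w6.png",im[:,:,::-1])
b=cv2.resize(a[180:320,220:400],(514,400),interpolation=cv2.INTER_CUBIC)
cv2.imwrite("pics/c6.png",np.vstack([im[120:320,60:460],b[:,:400]])[:,:,::-1])
print("tcp",Rt.T@(T[:3,3]-o0),"F trough",Rt.T@monitor.sense()["contact_force"])
E
```

```text
tcp [-89.84   0.38  73.79] F trough [ 1.41  0.26 -0.35]
```

View pics/c6.png

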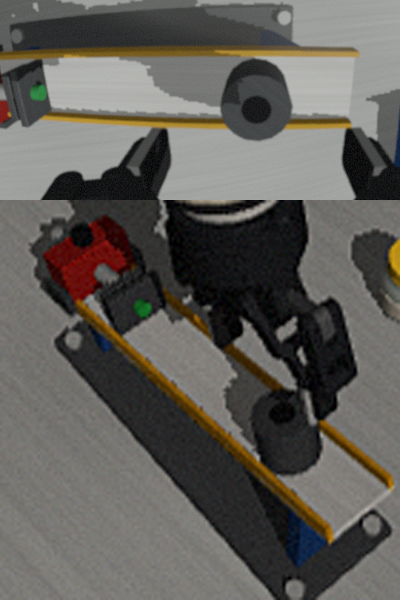

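Slug stands upright inside the channel (wrist px (317,230), scene px (319,254)). Checking its position numerically.

```bash
python3 - <<'E'
from h import *
T=np.load("w6.npy")
im=cv2.imread("pics/w6.png");g=cv2.cvtColor(im,cv2.COLOR_BGR2GRAY)[215:246,300:335];print((g<22).sum());ys,xs=np.nonzero(g<20);c=(np.median(xs)+300,np.median(ys)+215);print(c)
r1=ray("wrist",c,T);r2=ray("scene",(318.9,254.1));p,e=tri(r1,r2);print("tri",Rt.T@(p-o0),e)
for z in(40,46.6):
  for r in(r1,r2):
    a=Rt.T@(r[0]-o0);b=Rt.T@r[1];print(z,a+b*(z-a[2])/b[2])
rf=ray("wrist",(98,213),T);a=Rt.T@(rf[0]-o0);b=Rt.T@rf[1];print("feeler z20,26",a+b*(20-a[2])/b[2],a+b*(26.6-a[2])/b[2])
hsv=cv2.cvtColor(im,cv2.COLOR_BGR2HSV);m=cv2.inRange(hsv,(45,90,30),(85,255,255));print([np.median(v) for v in np.nonzero(m[:,60:140])])
E
```

```text
100
(np.float64(316.0), np.float64(229.0))
tri [-89.66  -1.25  46.35] [np.float64(0.015767535936817824), np.float64(0.015767535936806572)]
40 [-89.65   1.55  40.  ]
40 [-85.12  -3.95  40.  ]
46.6 [-89.65  -1.35  46.6 ]
46.6 [-89.86  -1.15  46.6 ]
feeler z20,26 [88.8   2.07 20.  ] [82.79 -0.55 26.6 ]
[np.float64(212.0), np.float64(38.0)]
```

{"name": "drive_tool", "arguments": {"deltas": [{"dp":[0,6,0],"dr":[0,0,0]},{"dp":[0,12,0],"dr":[0,0,0]},{"dp":[0,14,0],"dr":[0,0,0]},{"dp":[0,12,0],"dr":[0,0,0]},{"dp":[0,6,0],"dr":[0,0,0]},{"dp":[0,0,0],"dr":[0,0,0.112]},{"dp":[0,0,0],"dr":[0,0,0.112]},{"dp":[0,0,0],"dr":[0,0,0.112]},{"dp":[0,0,0],"dr":[0,0,0.112]},{"dp":[0,0,0],"dr":[0,0,0.112]},{"dp":[0,0,0],"dr":[0,0,0.112]},{"dp":[0,0,0],"dr":[0,0,0.112]},{"dp":[0,0,0],"dr":[0,0,0.112]},{"dp":[0,0,0],"dr":[0,0,0.112]},{"dp":[0,0,0],"dr":[0,0,0.112]},{"dp":[0,0,0],"dr":[0,0,0.112]},{"dp":[0,0,0],"dr":[0,0,0.112]},{"dp":[0,0,0],"dr":[0,0,0.112]},{"dp":[0,0,0],"dr":[0,0,0.112]},{"dp":[0,0,0],"dr":[0,-0.05,0]}], "jaw": 1, "grip_force": 60}}

```text
clock: 12.6
tcp_pos: [645.3, 76.4, 181.2]
tool_rot: [0.736, 0.67, 0.071, -0.066]
contact_force: [-0.9, -0.7, -1.3]
width: -0.1
gripper_force: 0.0
```

```bash
cat >> h.py <<'E'
o0=o0+Rt@[0,-0.8,6.4]
Rp=np.c_[-xt,yt,-zt]@R.from_rotvec([0,-.05,0]).as_matrix()
def st():
    s=monitor.sense();print("tcp trough",Rt.T@(s["tcp_pos"]-o0),"F trough",Rt.T@s["contact_force"],"t",s["clock"],"w",s["width"],"j6",s["joint_positions"][5])
E
python3 - <<'E'
from h import *
st();plan(o0+Rt@[-140,0,14],Rp,10)
E
```

```text
tcp trough [-139.43    0.     64.72] F trough [ 1.02 -0.81 -1.05] t 12.6 w -0.11928746231933048 j6 1.570281429736186
dp [ 3.1   0.06 50.63] n 6 row [0.52 0.01 8.44] | rv [-0. -0. -0.] m 1 row [-0. -0. -0.]
```

{"name": "drive_tool", "arguments": {"deltas": [{"dp":[3,0,10],"dr":[0,0,0]},{"dp":[0,0,14],"dr":[0,0,0]},{"dp":[0,0,14],"dr":[0,0,0]},{"dp":[0,0,8],"dr":[0,0,0]},{"dp":[0,0,4],"dr":[0,0,0]},{"dp":[0,0,0],"dr":[0,0,0]}]}}

```text
clock: 13.1
tcp_pos: [646.1, 89.7, 132.2]
tool_rot: [0.733, 0.673, 0.071, -0.066]
contact_force: [-0.1, 0.4, 0.2]
width: -0.2
gripper_force: 0.0
```

```bash
python3 -c "
from h import *
st()"
```

```text
tcp trough [-140.52   -0.46   13.93] F trough [-0.39 -0.14  0.11] t 13.1 w -0.2071774675084538 j6 1.582569816701141
```

{"name": "drive_tool", "arguments": {"deltas": [{"dp":[-2,0,0.1],"dr":[0,0,0]},{"dp":[-2,0,0.1],"dr":[0,0,0]},{"dp":[-2,0,0.1],"dr":[0,0,0]},{"dp":[-2,0,0.1],"dr":[0,0,0]},{"dp":[-2,0,0.1],"dr":[0,0,0]},{"dp":[-2,0,0.1],"dr":[0,0,0]},{"dp":[-2,0,0.1],"dr":[0,0,0]},{"dp":[-2,0,0.1],"dr":[0,0,0]},{"dp":[-2,0,0.1],"dr":[0,0,0]},{"dp":[-2,0,0.1],"dr":[0,0,0]},{"dp":[-2,0,0.1],"dr":[0,0,0]},{"dp":[-2,0,0.1],"dr":[0,0,0]},{"dp":[-2,0,0.1],"dr":[0,0,0]},{"dp":[-2,0,0.1],"dr":[0,0,0]},{"dp":[-2,0,0.1],"dr":[0,0,0]}]}}

```text
clock: 14.35
tcp_pos: [644.1, 60.0, 125.8]
tool_rot: [0.733, 0.673, 0.072, -0.065]
contact_force: [0.2, 0.1, -0.5]
width: -0.1
gripper_force: 0.5
```

```bash
cat >> h.py <<'E'
def dot(name="scene"):
    # slug blob in scene: dark region among trough floor
    im=eyes.snapshot(name);g=cv2.cvtColor(im,cv2.COLOR_RGB2GRAY);cv2.imwrite("pics/last.png",im[:,:,::-1]);return g
E
python3 -c "
from h import *
st();im=eyes.snapshot('wrist');T=tool();cv2.imwrite('pics/w7.png',im[:,:,::-1])
g=cv2.cvtColor(im,cv2.COLOR_RGB2GRAY)
print(g[::6,316])"
```

```text
tcp trough [-110.06    0.25   14.95] F trough [ 0.02  0.18 -0.53] t 14.35 w -0.0619647622190837 j6 1.5358543862970393
[135 135 136 133 131 132 132 133 131 129 132 129 132 129 132 128 132 130
 133 131 135 134 135 136 138 149 149 149 147 150 150 149 148 148 150 151
 150 150 150 150  21  25  25  26  31  24  29  35  34  20  20  15  17  32
  16   6  10  29  35  34  29  34  30  28  38  27  30]
```

```bash
cat >> h.py <<'E'
def proj(n,p):
    c=eyes.get_calibration(n);P=np.linalg.inv(c["pose"]);q=P[:3,:3]@p+P[:3,3];K=c["mtx"];return K[0,2]+K[0,0]*q[0]/-q[2],K[1,2]+K[1,1]*q[1]/q[2]
def prof(n,y,z,xs):
    im=eyes.snapshot(n);g=cv2.cvtColor(im,cv2.COLOR_RGB2GRAY);px=np.array([proj(n,o0+Rt@[x,y,z]) for x in xs],np.float32)
    return cv2.remap(g,px[None,:,0],px[None,:,1],cv2.INTER_LINEAR)[0]
E
python3 -c "
from h import *
xs=np.arange(-110,85,5)
print(xs)
for y,z in((15,2),(0,2),(0,40),(10,40)):print(y,z,prof('scene',y,z,xs))
"
```

```text
[-110 -105 -100  -95  -90  -85  -80  -75  -70  -65  -60  -55  -50  -45
  -40  -35  -30  -25  -20  -15  -10   -5    0    5   10   15   20   25
   30   35   40   45   50   55   60   65   70   75   80]
15 2 [132 129 130  95  35  43  34  24  19  23  19  22  21  12  35  50  47  14
  25  65  66  65  65  67  65  63  68  66  67  69  68  66  80 138 133 131
 131 130 133]
0 2 [115  35  17  25   4   7  21  22  12   4  22  21  15  47  56  53  45  47
  59  66  66  65 111 124 138 136 134 126 133 119  62  66  68  67  68  61
  78 115 139]
0 40 [20 22  6  4  8 11 19 22 19 20 21 23 22 23 15 13 68 70 65 65 66 67 67 65
 65 64 64 67 60 65 64 65 63 17 15 11 29 44 40]
10 40 [ 18  23  16  13  17  20  12  13  20  30  14  27  54  46  71  70 123 140
 122 112  78  67  63  69  67  69  69  66  69  69  64  77 118  62  79  68
  59  40  43]
```

Floor is now visible where the slug's rear used to be (x −105…−100), so it's moving with very low drag. Continuing.

{"name": "drive_tool", "arguments": {"deltas": [{"dp":[-3,0,0.3],"dr":[0,0,0]},{"dp":[-5,0,0.4],"dr":[0,0,0]},{"dp":[-5,0,0.4],"dr":[0,0,0]},{"dp":[-5,0,0.4],"dr":[0,0,0]},{"dp":[-5,0,0.4],"dr":[0,0,0]},{"dp":[-5,0,0.4],"dr":[0,0,0]},{"dp":[-5,0,0.4],"dr":[0,0,0]},{"dp":[-5,0,0.4],"dr":[0,0,0]},{"dp":[-5,0,0.4],"dr":[0,0,0]},{"dp":[-5,0,0.4],"dr":[0,0,0]},{"dp":[-5,0,0.4],"dr":[0,0,0]},{"dp":[-5,0,0.4],"dr":[0,0,0]},{"dp":[-5,0,0.4],"dr":[0,0,0]},{"dp":[-5,0,0.4],"dr":[0,0,0]},{"dp":[-5,0,0.4],"dr":[0,0,0]},{"dp":[-5,0,0.4],"dr":[0,0,0]},{"dp":[-5,0,0.4],"dr":[0,0,0]},{"dp":[-4,0,0.3],"dr":[0,0,0]},{"dp":[-2,0,0.1],"dr":[0,0,0]},{"dp":[-1,0,0],"dr":[0,0,0]}]}}

```text
clock: 16.27
tcp_pos: [636.6, -26.9, 101.3]
tool_rot: [0.733, 0.673, 0.071, -0.065]
contact_force: [0.5, 0.9, -0.4]
width: 0.2
gripper_force: 0.4
```

```bash
python3 -c "
from h import *
st()
T=tool();print('tilt',R.from_matrix(Rp.T@T[:3,:3]).as_rotvec())
xs=np.arange(-60,90,5);print(xs)
for y,z in((15,2),(0,40)):print(y,z,prof('scene',y,z,xs))
im=cv2.imread('pics/w6.png')
"
```

```text
tcp trough [-19.6    0.78  12.31] F trough [-0.84  0.39 -0.61] t 16.2667 w 0.23766840412748538 j6 1.3966202288899392
tilt [ 0.   -0.   -0.01]
[-60 -55 -50 -45 -40 -35 -30 -25 -20 -15 -10  -5   0   5  10  15  20  25
  30  35  40  45  50  55  60  65  70  75  80  85]
15 2 [124 124 123 123 125 123 126 125 122 124 126  92  31  39  35  33  25  22
  19  18  23  16  18  12  14  34  48  45  26  27]
0 40 [122 123 125 105  76 120  35  86  18  23  19  17   8   9   8  20  18  21
  23  19  23  24  22  13  17   7  16  14  13  25]
```

{"name": "drive_tool", "arguments": {"deltas": [{"dp":[-3,0,0.1],"dr":[0,0,0]},{"dp":[-4,0,0.2],"dr":[0,0,0]},{"dp":[-4,0,0.2],"dr":[0,0,0]},{"dp":[-4,0,0.2],"dr":[0,0,0]},{"dp":[-4,0,0.2],"dr":[0,0,0]},{"dp":[-4,0,0.2],"dr":[0,0,0]},{"dp":[-3,0,0.2],"dr":[0,0,0]},{"dp":[-2,0,0.1],"dr":[0,0,0]},{"dp":[-1,0,0.1],"dr":[0,0,0]},{"dp":[-1,0,0.1],"dr":[0,0,0]},{"dp":[0,0,0],"dr":[0,0,0]}]}}

```text
clock: 17.28
tcp_pos: [634.3, -55.6, 94.1]
tool_rot: [0.733, 0.673, 0.072, -0.065]
contact_force: [0.5, -0.2, 0.2]
width: 0.3
gripper_force: 0.0
```

```bash
python3 -c "
from h import *
st()"
```

```text
tcp trough [10.14  1.06 12.31] F trough [0.08 0.55 0.22] t 17.2833 w 0.2671374701642553 j6 1.3508293310561803
```

{"name": "drive_tool", "arguments": {"deltas": [{"dp":[-1,0,0],"dr":[0,0,0]},{"dp":[-1,0,0],"dr":[0,0,0]},{"dp":[-1,0,0.1],"dr":[0,0,0]},{"dp":[-1,0,0],"dr":[0,0,0]},{"dp":[-1,0,0.1],"dr":[0,0,0]},{"dp":[-1,0,0],"dr":[0,0,0]},{"dp":[0,0,0],"dr":[0,0,0]}]}}

```text
clock: 17.87
tcp_pos: [633.7, -61.6, 92.7]
tool_rot: [0.733, 0.673, 0.071, -0.065]
contact_force: [-0.1, 0.8, -0.3]
width: 0.0
gripper_force: 0.1
```

{"name": "drive_tool", "arguments": {"deltas": [{"dp":[-0.5,0,0],"dr":[0,0,0]},{"dp":[-0.5,0,0],"dr":[0,0,0]},{"dp":[-0.5,0,0.1],"dr":[0,0,0]},{"dp":[-0.5,0,0],"dr":[0,0,0]},{"dp":[-0.5,0,0],"dr":[0,0,0]},{"dp":[-0.5,0,0.1],"dr":[0,0,0]},{"dp":[0,0,0],"dr":[0,0,0]}]}}

```text
clock: 18.45
tcp_pos: [633.5, -64.3, 92.0]
tool_rot: [0.733, 0.673, 0.072, -0.065]
contact_force: [0.3, 0.5, -0.3]
width: -0.2
gripper_force: 0.3
```

{"name": "drive_tool", "arguments": {"deltas": [{"dp":[-0.5,0,0],"dr":[0,0,0]},{"dp":[-0.5,0,0],"dr":[0,0,0]},{"dp":[-0.5,0,0.1],"dr":[0,0,0]},{"dp":[-0.5,0,0],"dr":[0,0,0]},{"dp":[-0.5,0,0],"dr":[0,0,0]},{"dp":[-0.5,0,0.1],"dr":[0,0,0]},{"dp":[0,0,0],"dr":[0,0,0]}]}}

```text
clock: 19.03
tcp_pos: [633.2, -67.2, 91.2]
tool_rot: [0.733, 0.673, 0.072, -0.065]
contact_force: [-0.5, 0.7, -0.6]
width: -0.1
gripper_force: 0.3
```

```bash
python3 -c "
from h import *
st()"
```

```text
tcp trough [22.17  1.1  12.29] F trough [-0.5  -0.52 -0.78] t 19.0333 w -0.1299272342714343 j6 1.3326197192991218
```

{"name": "drive_tool", "arguments": {"deltas": [{"dp":[-0.5,0,0],"dr":[0,0,0]},{"dp":[-0.5,0,0],"dr":[0,0,0]},{"dp":[-0.5,0,0.1],"dr":[0,0,0]},{"dp":[-0.5,0,0],"dr":[0,0,0]},{"dp":[-0.5,0,0],"dr":[0,0,0]},{"dp":[-0.5,0,0.1],"dr":[0,0,0]},{"dp":[0,0,0],"dr":[0,0,0]}]}}

```text
clock: 19.62
tcp_pos: [633.0, -70.1, 90.5]
tool_rot: [0.733, 0.673, 0.072, -0.065]
contact_force: [0.1, 1.1, 1.5]
width: -0.1
gripper_force: 0.8
```

```bash
python3 -c "
from h import *
st()
im=eyes.snapshot('wrist');T=tool()
g=cv2.cvtColor(im,cv2.COLOR_RGB2HSV);m=cv2.inRange(g,(45,90,30),(85,255,255));print('green wrist',m.sum()//255)
for n in('top','scene'):
  im=eyes.snapshot(n);m=cv2.inRange(cv2.cvtColor(im,cv2.COLOR_RGB2HSV),(45,90,30),(85,255,255));print(n,m[140:240,240:380].sum()//255)
"
```

```text
tcp trough [25.09  1.15 12.3 ] F trough [-1.42  0.04  1.15] t 19.6167 w -0.11356600700983897 j6 1.3280876894770663
green wrist 6
top 25
scene 287
```

{"name": "drive_tool", "arguments": {"deltas": [{"dp":[-0.5,0,0],"dr":[0,0,0]},{"dp":[-0.5,0,0],"dr":[0,0,0]},{"dp":[-0.5,0,0.1],"dr":[0,0,0]},{"dp":[-0.5,0,0],"dr":[0,0,0]},{"dp":[0,0,0],"dr":[0,0,0]}]}}

```text
clock: 20.18
tcp_pos: [632.8, -72.0, 90.0]
tool_rot: [0.733, 0.673, 0.072, -0.065]
contact_force: [1.0, 1.4, 2.1]
width: 0.1
gripper_force: 0.9
```

{"name": "drive_tool", "arguments": {"deltas": [{"dp":[-0.5,0,0],"dr":[0,0,0]},{"dp":[-0.5,0,0],"dr":[0,0,0]},{"dp":[-0.5,0,0.1],"dr":[0,0,0]},{"dp":[0,0,0],"dr":[0,0,0]}]}}

```text
clock: 20.52
tcp_pos: [632.7, -73.5, 89.6]
tool_rot: [0.733, 0.673, 0.072, -0.065]
contact_force: [0.3, 1.8, 2.4]
width: -0.0
gripper_force: 1.0
```

{"name": "drive_tool", "arguments": {"deltas": [{"dp":[-0.5,0,0],"dr":[0,0,0]},{"dp":[-0.5,0,0],"dr":[0,0,0]},{"dp":[-0.5,0,0.1],"dr":[0,0,0]},{"dp":[0,0,0],"dr":[0,0,0]}]}}

```text
clock: 20.85
tcp_pos: [632.6, -74.9, 89.2]
tool_rot: [0.733, 0.673, 0.072, -0.065]
contact_force: [0.7, 2.0, 1.9]
width: 0.1
gripper_force: 1.0
```

```bash
python3 -c "
from h import *
st()"
```

```text
tcp trough [30.15  1.15 12.22] F trough [-2.4   0.52  1.31] t 20.85 w 0.06443070942734488 j6 1.3205506080835354
```

{"name": "drive_tool", "arguments": {"deltas": [{"dp":[-0.4,0,0],"dr":[0,0,0]},{"dp":[-0.4,0,0],"dr":[0,0,0]},{"dp":[-0.4,0,0.1],"dr":[0,0,0]},{"dp":[0,0,0],"dr":[0,0,0]}]}}

```text
clock: 21.18
tcp_pos: [632.5, -76.1, 88.9]
tool_rot: [0.733, 0.673, 0.072, -0.065]
contact_force: [0.7, 2.0, 1.9]
width: -0.2
gripper_force: 1.1
```

{"name": "drive_tool", "arguments": {"deltas": [{"dp":[-0.4,0,0],"dr":[0,0,0]},{"dp":[-0.4,0,0],"dr":[0,0,0]},{"dp":[0,0,0],"dr":[0,0,0]}]}}

```text
clock: 21.43
tcp_pos: [632.4, -76.9, 88.7]
tool_rot: [0.733, 0.673, 0.072, -0.065]
contact_force: [0.3, 2.4, 1.9]
width: 0.3
gripper_force: 1.1
```

{"name": "drive_tool", "arguments": {"deltas": [{"dp":[-0.4,0,0],"dr":[0,0,0]},{"dp":[-0.4,0,0.1],"dr":[0,0,0]},{"dp":[-0.4,0,0],"dr":[0,0,0]},{"dp":[0,0,0],"dr":[0,0,0]}]}}

```text
clock: 21.77
tcp_pos: [632.4, -77.6, 88.5]
tool_rot: [0.733, 0.673, 0.072, -0.065]
contact_force: [-0.0, 4.8, 3.2]
width: -0.2
gripper_force: 2.9
```

{"name": "drive_tool", "arguments": {"deltas": [{"dp":[-0.4,0,0],"dr":[0,0,0]},{"dp":[-0.4,0,0],"dr":[0,0,0]},{"dp":[0,0,0],"dr":[0,0,0]}]}}

```text
clock: 22.02
tcp_pos: [632.3, -78.0, 88.4]
tool_rot: [0.733, 0.673, 0.072, -0.066]
contact_force: [-0.3, 7.2, 3.8]
width: -0.1
gripper_force: 4.2
```

{"name": "drive_tool", "arguments": {"deltas": [{"dp":[-0.4,0,0],"dr":[0,0,0]},{"dp":[-0.4,0,0],"dr":[0,0,0]},{"dp":[-0.3,0,0],"dr":[0,0,0]},{"dp":[0,0,0],"dr":[0,0,0]}]}}

```text
clock: 22.35
tcp_pos: [632.3, -78.6, 88.3]
tool_rot: [0.733, 0.673, 0.073, -0.066]
contact_force: [1.0, 11.7, 4.9]
width: -0.3
gripper_force: 6.1
```

```bash
python3 -c "
from h import *
st()"
```

```text
tcp trough [33.9   1.17 12.23] F trough [-12.59  -0.11   1.87] t 22.35 w -0.3116548607814734 j6 1.3128732644335632
```

{"name": "drive_tool", "arguments": {"deltas": [{"dp":[0,0,0],"dr":[0,0,0]},{"dp":[0,0,0],"dr":[0,0,0]},{"dp":[0,0,0],"dr":[0,0,0]},{"dp":[0,0,0],"dr":[0,0,0]},{"dp":[0,0,0],"dr":[0,0,0]},{"dp":[0,0,0],"dr":[0,0,0]}]}}

```text
clock: 22.85
tcp_pos: [632.3, -78.6, 88.3]
tool_rot: [0.733, 0.673, 0.073, -0.066]
contact_force: [1.8, 11.7, 6.3]
width: -0.2
gripper_force: 6.0
```

{"name": "drive_tool", "arguments": {"deltas": [{"dp":[0,0,0],"dr":[0,0,0]},{"dp":[0,0,0],"dr":[0,0,0]},{"dp":[0,0,0],"dr":[0,0,0]},{"dp":[0,0,0],"dr":[0,0,0]},{"dp":[0,0,0],"dr":[0,0,0]},{"dp":[0,0,0],"dr":[0,0,0]}]}}

```text
clock: 23.35
tcp_pos: [632.3, -78.5, 88.3]
tool_rot: [0.733, 0.673, 0.073, -0.066]
contact_force: [1.1, 10.2, 5.4]
width: -0.3
gripper_force: 6.0
```

{"name": "drive_tool", "arguments": {"deltas": [{"dp":[0,0,0],"dr":[0,0,0]},{"dp":[0,0,0],"dr":[0,0,0]},{"dp":[0,0,0],"dr":[0,0,0]},{"dp":[0,0,0],"dr":[0,0,0]},{"dp":[0,0,0],"dr":[0,0,0]},{"dp":[0,0,0],"dr":[0,0,0]}]}}

```text
clock: 23.85
tcp_pos: [632.2, -78.6, 88.3]
tool_rot: [0.733, 0.673, 0.073, -0.066]
contact_force: [1.0, 11.0, 5.1]
width: -0.1
gripper_force: 6.0
```

{"name": "drive_tool", "arguments": {"deltas": [{"dp":[-0.3,0,0],"dr":[0,0,0]},{"dp":[0,0,0],"dr":[0,0,0]},{"dp":[0,0,0],"dr":[0,0,0]},{"dp":[0,0,0],"dr":[0,0,0]},{"dp":[0,0,0],"dr":[0,0,0]},{"dp":[0,0,0],"dr":[0,0,0]},{"dp":[0,0,0],"dr":[0,0,0]},{"dp":[0,0,0],"dr":[0,0,0]}]}}

```text
clock: 24.52
tcp_pos: [632.3, -78.7, 88.3]
tool_rot: [0.733, 0.673, 0.073, -0.066]
contact_force: [0.1, 12.3, 6.0]
width: -0.2
gripper_force: 6.6
```

{"name": "drive_tool", "arguments": {"deltas": [{"dp":[0,0,0],"dr":[0,0,0]},{"dp":[0,0,0],"dr":[0,0,0]},{"dp":[0,0,0],"dr":[0,0,0]},{"dp":[0,0,0],"dr":[0,0,0]},{"dp":[0,0,0],"dr":[0,0,0]},{"dp":[0,0,0],"dr":[0,0,0]},{"dp":[0,0,0],"dr":[0,0,0]},{"dp":[0,0,0],"dr":[0,0,0]}]}}

```text
clock: 25.18
tcp_pos: [632.2, -78.7, 88.3]
tool_rot: [0.733, 0.673, 0.073, -0.066]
contact_force: [0.2, 11.3, 5.6]
width: -0.3
gripper_force: 6.6
```

{"name": "drive_tool", "arguments": {"deltas": [{"dp":[0.25,0,0],"dr":[0,0,0]},{"dp":[0.25,0,0],"dr":[0,0,0]},{"dp":[0.25,0,0],"dr":[0,0,0]},{"dp":[0.25,0,0],"dr":[0,0,0]},{"dp":[0.25,0,0],"dr":[0,0,0]},{"dp":[0.25,0,0],"dr":[0,0,0]},{"dp":[0.25,0,0],"dr":[0,0,0]},{"dp":[0.25,0,0],"dr":[0,0,0]},{"dp":[0.25,0,0],"dr":[0,0,0]},{"dp":[0.25,0,0],"dr":[0,0,0]},{"dp":[0.25,0,0],"dr":[0,0,0]},{"dp":[0.25,0,0],"dr":[0,0,0]},{"dp":[0.25,0,0],"dr":[0,0,0]},{"dp":[0.25,0,0],"dr":[0,0,0]},{"dp":[0.25,0,0],"dr":[0,0,0]},{"dp":[0.25,0,0],"dr":[0,0,0]},{"dp":[0.25,0,0],"dr":[0,0,0]},{"dp":[0.25,0,0],"dr":[0,0,0]},{"dp":[0.25,0,0],"dr":[0,0,0]},{"dp":[0.25,0,0],"dr":[0,0,0]}]}}

```text
clock: 26.85
tcp_pos: [632.5, -75.2, 89.0]
tool_rot: [0.733, 0.673, 0.072, -0.065]
contact_force: [0.5, 0.1, 0.1]
width: -0.1
gripper_force: 0.0
```

```bash
python3 -c "
from h import *
st()"
```

```text
tcp trough [30.46  1.14 12.04] F trough [-0.21  0.46  0.09] t 26.85 w -0.07586954240577604 j6 1.3201432126805641
```

{"name": "drive_tool", "arguments": {"deltas": [{"dp":[1,0,-0.1],"dr":[0,0,0]},{"dp":[3,0,-0.3],"dr":[0,0,0]},{"dp":[6,0,-0.6],"dr":[0,0,0]},{"dp":[10,0,-1],"dr":[0,0,0]},{"dp":[10,0,-1],"dr":[0,0,0]},{"dp":[10,0,-4],"dr":[0,0,0]},{"dp":[8,0,-16],"dr":[0,0,0]},{"dp":[10,0,-24],"dr":[0,0,0]},{"dp":[20,0,-24],"dr":[0,0,0]},{"dp":[24,0,-24],"dr":[0,0,0]},{"dp":[24,0,-12],"dr":[0,0,0]},{"dp":[20,0,0],"dr":[0,0,0]},{"dp":[10,0,0],"dr":[0,0,0]},{"dp":[0,0,0],"dr":[0,0,0]}]}}

```text
clock: 28.02
tcp_pos: [643.6, 59.1, 224.6]
tool_rot: [0.732, 0.674, 0.072, -0.065]
contact_force: [-0.1, -0.6, -0.6]
width: 0.1
gripper_force: 0.0
```

```bash
python3 -c "
from h import *
st()
import time
for n in('top','scene'):
  im=eyes.snapshot(n);cv2.imwrite(f'pics/{n}F.png',im[:,:,::-1]);old=cv2.imread(f'pics/{n}0.png')[:,:,::-1].copy()
  bx=(310,150,380,190) if n=='top' else (235,185,330,260)
  for l,i in(('old',old),('new',im)):
    print(n,l,'green',[cv2.contourArea(c) for c in blobs(i,(45,90,30),(85,255,255),bx,1)],'red',[np.array(cv2.minAreaRect(c)[0]) for c in blobs(i,(0,150,60),(4,255,255),bx,50)])
  for x,y,z in((66,0,40),(70,0,40),(62,0,40)): print(proj(n,o0+Rt@[x,y,z]))
  g=cv2.cvtColor(im,cv2.COLOR_RGB2GRAY)
  u,v=map(int,proj(n,o0+Rt@[67,0,40]));print(g[v-9:v+10,u-16:u+24])
"
```

```text
tcp trough [-133.1    -0.09  111.09] F trough [ 0.7  -0.04 -0.47] t 28.0167 w 0.1253903803442813 j6 1.5316711897345674
top old green [13.5] red [array([364.49, 170.22])]
top new green [] red [array([364.65, 169.93])]
(np.float64(329.7156087539421), np.float64(163.99572912806133))
(np.float64(331.4091938797112), np.float64(164.29774310739748))
(np.float64(328.01852074369646), np.float64(163.6930904856576))
[[ 86  87  90  96 104 110 118 121 124 124 115  95  80  72  67  65  67  73
   83 100 124 144 155 159 157 151 146 148 154 157 160 159 160 160 161 160
  160 161 161 161]
 [106 102  99  98  93  88  88  88  87  87  78  64  56  54  53  53  53  53
   57  66  86 115 139 150 145 128 115 119 132 146 155 157 158 159 158 160
  161 161 161 161]
 [149 147 146 142 128 109  96  80  67  62  58  54  52  53  53  53  53  52
   53  55  61  79 107 124 116  92  76  77  95 123 138 141 144 147 149 152
  155 157 158 157]
 [181 181 181 178 166 146 120  85  62  54  53  52  52  51  50  49  48  50
   52  52  53  59  74  84  78  66  61  59  75 101 115 112 113 120 124 129
  136 138 139 136]
 [188 188 188 187 180 1
[... 5249 characters left out ...]
  49  47  39
   68  48  42  71]
 [141 130  38  10  31  45  38  17  30  37  32  34  39  36  32  33  31  36
   34  32  33  28  36  44  47  34  29  24  13  52  46  79  96  96  47  18
    4  12   1   4]
 [ 99 142  94  14   8  34  46  20  14  25  36  31  27  32  32  30  32  33
   29  30  39  43  43  38  43  42  38  35  21  63  77  55  60 103  29  15
   22  11  16  31]
 [ 87 111 137  58  10  46  43  19   8  27  32  32  36  35  32  38  37  32
   41  34  40  39  45  48  46  34  37  29  16  50 129  80  52  71  17  12
   13  14  27  49]
 [ 85  88 125  76  32  33  45  33  17  16  23  27  33  37  29  33  38  43
   39  43  42  38  46  40  38  38  34  36  25  21 143 133  84  17  10  13
    9  25  43  49]]
```

```bash
python3 -c "
from cell import env
print(env.finish_job())"
```

```text
the job is handed in; nothing more can be done
None
```

The job is handed in at about 28 s. The slug stands against the stop after being pressed home at about 11–13 N for roughly 3 s, the green pin is no longer visible in either camera, and the arm is lifted clear. That the pin is exactly flush rests on the contact force and on the camera position of the slug (good to about 2 mm), not on a direct measurement.

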